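# Tap a lens onto its centring mark on a floating stage

### The arm

A 6-joint arm with a two-finger parallel gripper is mounted at the origin on a cart in front of the work surface, level with it; the furniture and walls round the work are solid. World frame = base frame: x ahead of the robot, y to its left, z up, the work surface at z = 0. Lengths are in m, angles in rad, forces in N, time in s.
With the tool pointing down it reaches from about 0.35 to 0.775 m from the base axis. Payload 5.5 kg.
Tool frame: the origin (TCP) lies between the finger pads; the fingertips stand 11 mm ahead of it and the grasp point (between the pads) lies 8 mm behind it (tips_ahead is the distance from the TCP to the fingertips, in m); z points along the fingers, y is the line along which they close (so a half turn about z gives the same grasp; the last joint's range is limited). The gripper opens to 85 mm and grips with 20 to 120 N. Pads are 22 mm wide; open, the fingers measure 114 mm over their backs; the gripper's body (76 mm by 85 mm) begins 54 mm behind the grasp point. The pads swing forward as they close: fully open they stand 13 mm farther back than shut.
Start: joints at [1.064, 0.313, 0.046, 1.304, 0, 1.431], TCP at [0.206, 0.537, 0.218] pointing down, gripper open.
Joint ranges: [-2.76, 2.76], [-0.86, 1.69], [-1.03, 1.26], [-2.2, 2.34], [-1.47, 1.5], [-3.14, 3.14]. Speed limits (rad/s): [2.57, 2.57, 3.14, 3.14, 3.14, 3.14].

### API

Orientations are given as a unit quaternion [w, x, y, z].
In Python, from workcell import * gives the robot as it stands. The module is installed in compiled form; this text tells all that it offers.
- The arm moves only by the tool jog_arm, never from a script. Its argument "moves" is a list of rows, each an object with "fingers": the closure, from 0 (fully open) to 1 (shut); "slide": the shift along the tool's x, y, z in mm, a list of three; "angular": the turn, a rotation vector about the tool's x, y, z in degrees, a list of three. A call has 1 to 10 rows; each row is the pose to reach, as a shift and turn from the pose commanded when the call began, along the tool's axes at that moment; what a row does not reach only later rows make up. A row lasts 1/12 s, in which the tool goes at most 41.7 mm and 7.16 degrees, less where a joint would pass 70% of its speed; a pose out of reach is approached as far as the arm can. A call with a gripper value outside its range is refused whole. The fingers move at their own pace and stop on an object; "squeeze" is the grip in N (left out, the last holds). Time passes only in rows, so rows that repeat a pose let the fingers close. It gives the time, the measured TCP pose, the force, the opening and the grip force at its end, in the units of the state.
- get_state(): the state, without advancing time (a new reading comes with each control period).
- read_camera(name): name is "scene" or "side" or "wrist"; returns a dict with "color" (400x640x3 uint8, red, green, blue), "fovy" (degrees; the focal length in pixels is half the picture's height over the tangent of half this angle, whatever the lens; pixels are square), "cx", "cy" (the principal point, pixels), "D" ([k1, k2, p1, p2, k3] as OpenCV has them; the pictures are not rectified), "world_from_camera" (4x4, takes a point from camera to world coordinates); the wrist camera has in their place "tool_from_camera" (4x4, takes a point from camera to tool coordinates, whose origin is the TCP and whose axes are the flange's). Camera axes: x right, y down, z forward; pixel columns grow to the right and rows downward; lengths in m; the calibration is good to about 2 mm. A picture is of the moment at which its call begins: read the wrist's pose just before it. There is no depth.
- hand_in(): hands the job in; it is judged then, once.
Trained networks look in a picture, given as the dict that the camera call returned (one of the last four; its "shot" number tells which), for a name from the list of things; names that differ only in an ending like _2 or _b are one class to them, and where a whole thing is asked for, a point or a joint stands for the part that bears it (a point fixed in the world has none). Each returns a list of dicts, best first, with "p" (0 to 1); they miss things now and then, are a little off and sometimes report something else, mostly with a low value. They report only what shows in the picture. A call takes as long as a camera call.
- look_for(target, picture): "point" ([column, row] in pixels, amid what is visible of it).
- tip_of(target, picture): "point" ([column, row] in pixels: a listed point, or the origin of a listed thing).
The state is a dict: "clock": time; "joint_pos": joint angles; "qvel": joint speeds; "tau": joint torques, N m; "tcp_pos": TCP position; "orientation": TCP orientation; "wrist_force": force on the tool from outside, world axes, zero at the start; "ft_torque": the same for the moment, N m; "finger_gap": finger opening in m; "grip_force": force on a finger pad.
Only numpy, scipy, OpenCV 4.12 (cv2) and the standard library are available. Lean on these libraries where they do the work, as an engineer would, in place of code of your own. Each camera call takes 0.05 s, during which the arm holds its last target. There are 200 camera calls.

### The job

Centre the black lens cell on the red cross mark of the floating stage by gentle taps on its rim. First tap it from the left, between the rails, until it rests, let go, about a centimetre to the right of the mark; then tap it back from the right until it rests centred on the mark, to within about 2 mm along the rails, with the stage's rubber mounts relaxed. Do not lift or tip the lens, do not touch the glass, and leave the solder spool and the small tin alone.

Things in the scene. Friction and masses are not known exactly. Their poses are not given: they have to be found in the camera images.
- stage: fixed dark steel base of the floating lens stage, 150 (x) x 270 (y) x 12 mm; origin at the centre of its underside on the bench. Its y axis runs along the rails and points to the robot's left (the stage may be turned by up to 0.35 rad). On four black rubber mounts it carries an aluminium platform, 132 x 232 mm, that can give along y; this reading is of the fixed base and does not show the give
- mark (a point): centre of the red cross line when the platform is at rest, on the platform's top surface, 34 mm above the bench and the origin of stage, same axes. Red arcs of 58 mm radius lie round it, 6 mm outside the centred cell; red index lines stand on the rail tops
- rails (a point): fixed point of the stage 42 mm above its origin, at the height of the rail tops; two grey rails run along y on the platform, inner faces at x = +-54 mm, 8 mm tall, both ends open
- mounts (a point): fixed point of the stage 19 mm above its origin, amid the rubber mounts. They give along y, 200 N/m (5 mm per newton, stops at 20 mm): a push on the lens first carries the platform along by friction, some 5 to 18 mm (friction and weight unknown), and only then slides the lens over it; as the push ends both spring back together by that much
- lens: loose round lens in a black cell, 104 mm diameter, rim 26 mm tall, 0.33 to 0.6 kg; origin at the centre of its underside. It lies on the platform, 2 mm of play to each rail, at first 25 to 40 mm left (+y of the stage) of the mark. Its rim stands 18 mm above the rails: tap it with closed fingers, tips 46 to 50 mm above the bench. The cell bears at most 10 N from the fingers
- glass: domed glass of the lens, fixed in the top of the cell, 82 mm diameter, from 26 to 34 mm above the lens's underside; origin at the centre of its lower face; not to be touched
- solder_spool: bystander: blue-flanged spool of solder wire, 62 mm diameter, 50 mm tall, standing right of the stage; origin at the centre of its underside
- tip_tin: bystander: small round white tin, 51 mm diameter, 22 mm tall, right of the stage; origin at the centre of its underside

How it is judged:
By the outcome, as a careful person would: the job done as asked, in the order asked, and still so for the second after the job is handed in, with the robot touching nothing.
It also fails if it takes over 72 s, if anything falls off the work surface, if the arm or the gripper's body presses on something with over 40 N, if the wrist force passes 120 N, or if a joint passes its speed limit or range.

## Working session

There is one attempt and no reset: what is moved stays moved. The work goes in short steps, Python scripts to look and compute and a tool call to move; the robot and the scene stay as the last step left them, time stands still between calls to the robot, and variables do not carry over. Pictures are saved under pics/ and viewed, at most 10 in all, crops included, and the job is handed in when it is done.

Besides the shell and the picture viewer there is one more tool, called after "Call:" by a JSON object that holds its "method" and its "body". jog_arm: Moves the arm, as the interface text tells. Its arguments: {"type":"object","properties":{"moves":{"type":"array","items":{"type":"object","properties":{"fingers":{"type":"number"},"slide":{"type":"array","items":{"type":"number"}},"angular":{"type":"array","items":{"type":"number"}}}}},"squeeze":{"type":"number"}},"required":["moves"]}

```bash
mkdir -p pics; cat > h.py <<'E'
from workcell import *
import numpy as np, cv2
def ray(c,px):
    f=200/np.tan(np.radians(c["fovy"])/2)
    K=np.array([[f,0,c["cx"]],[0,f,c["cy"]],[0,0,1]])
    u=cv2.undistortPoints(np.array([[px]],float),K,np.array(c["D"],float))[0,0]
    if "world_from_camera" in c: T=np.array(c["world_from_camera"])
    else:
        s=c["st"]; w,x,y,z=s["orientation"]
        from scipy.spatial.transform import Rotation as R
        W=np.eye(4);W[:3,:3]=R.from_quat([x,y,z,w]).as_matrix();W[:3,3]=s["tcp_pos"]
        T=W@np.array(c["tool_from_camera"])
    return T[:3,3],T[:3,:3]@np.array([u[0],u[1],1])
def at(c,px,z):
    o,d=ray(c,px); return o+d*(z-o[2])/d[2]
def snap(n):
    s=get_state(); c=read_camera(n); c["st"]=s; return c
def save(c,name): cv2.imwrite("pics/"+name,c["color"][:,:,::-1])
E
python3 - <<'E'
from h import *
np.set_printoptions(precision=4,suppress=True)
print(get_state())
Z=dict(stage=0,mark=.034,rails=.042,lens=.034,glass=.06,solder_spool=0,tip_tin=0)
for n in ["scene","side","wrist"]:
    c=snap(n); save(c,n+"0.png")
    print(n)
    for t in Z:
        r=tip_of(t,c)[:1]
        for q in r: print(t,q["p"],np.array(q["point"]),at(c,q["point"],Z[t]))
E
```

```text
{'clock': 0.0, 'joint_pos': array([1.0644, 0.314 , 0.045 , 1.3036, 0.    , 1.4312]), 'qvel': array([ 0.0015, -0.0021,  0.0008,  0.0005,  0.0001,  0.0007]), 'tau': array([ -0.0019, -48.0625,  29.8535,   0.0194,  -0.0003,   0.    ]), 'tcp_pos': array([0.206 , 0.5363, 0.2173]), 'orientation': array([-0.0003,  0.1824,  0.9832, -0.0009]), 'wrist_force': array([ 0.2432,  0.117 , -0.3194]), 'ft_torque': array([-0.0374,  0.009 , -0.0267]), 'grip_force': 0.0, 'finger_gap': 0.08556033610719119}
scene
stage 0.61 [290.4 215.4] [ 0.5023 -0.2779  0.    ]
mark 0.94 [292.2 202.9] [ 0.5047 -0.283   0.034 ]
lens 0.66 [276.5 200.5] [ 0.4899 -0.246   0.034 ]
glass 0.89 [278.4 192.9] [ 0.4843 -0.2595  0.06  ]
solder_spool 0.71 [402.7 246.8] [ 0.5542 -0.5496  0.    ]
tip_tin 0.47 [358.6 258.3] [ 0.4615 -0.5033  0.    ]
side
stage 0.72 [308.7 208.9] [ 0.4944 -0.2865  0.    ]
mark 0.59 [309.5 191.5] [ 0.5001 -0.2783  0.034 ]
rails 0.84 [304.3 185.3] [ 0.4954 -0.2637  0.042 ]
lens 0.96 [301.8 187.3] [ 0.4935 -0.2553  0.034 ]
glass 0.74 [302.1 188.6] [ 0.4722 -0.3067  0.06  ]
solder_spool 0.96 [409.6 276. ] [ 0.5522 -0.5511 -0.    ]
tip_tin 0.64 [344.4 276.9] [ 0.4569 -0.5076 -0.    ]
wrist
```

View pics/scene0.png

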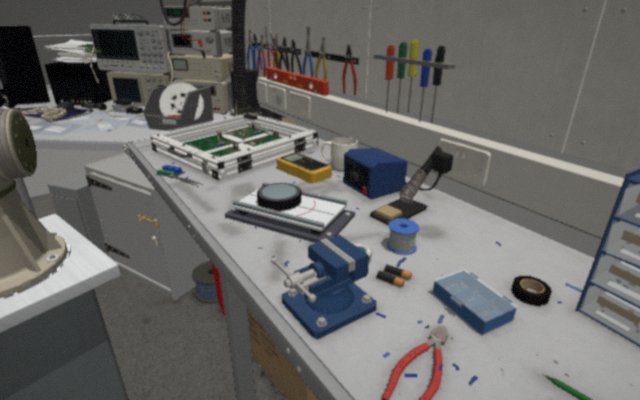

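View pics/side0.png

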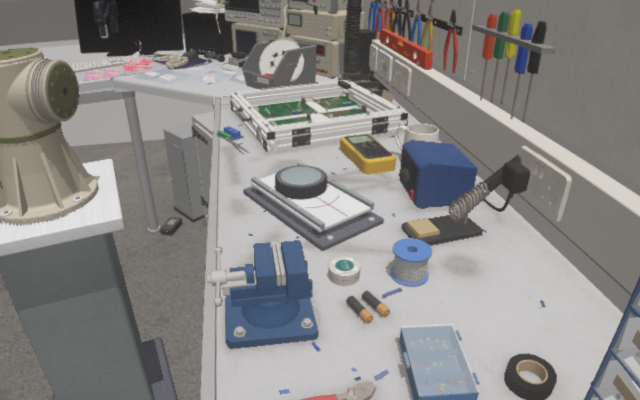

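```bash
python3 - <<'E'
from h import *
np.set_printoptions(precision=4,suppress=True)
c=snap("wrist");print(c["tool_from_camera"],c["fovy"])
c=snap("side")
for p in [(245,195),(325,240),(381,213),(299,165)]: print(p,at(c,p,.012))
for p in [(228,330),(311,328),(303,245)]: print("vise",at(c,p,0.0),at(c,p,.1))
E
```

```text
[[ 0.0014 -0.9556 -0.2947  0.0767]
 [ 1.      0.0011  0.0012 -0.0001]
 [-0.0009 -0.2947  0.9556 -0.1549]
 [ 0.      0.      0.      1.    ]] 60.12873944144637
(245, 195) [ 0.391  -0.1983  0.012 ]
(325, 240) [ 0.4672 -0.416   0.012 ]
(381, 213) [ 0.605  -0.3788  0.012 ]
(299, 165) [ 0.5493 -0.1098  0.012 ]
vise [ 0.2568 -0.543  -0.    ] [ 0.2379 -0.6455  0.1   ]
vise [ 0.362  -0.5876  0.    ] [ 0.3203 -0.6804  0.1   ]
vise [ 0.4333 -0.3976 -0.    ] [ 0.3762 -0.5316  0.1   ]
```

Call:
{"method": "jog_arm", "body": {"moves": [{"slide": [-26, -29, 0], "angular": [0, 0, -3], "fingers": 1}, {"slide": [-52, -58, 0], "angular": [0, 0, -7], "fingers": 1}, {"slide": [-78, -88, 0], "angular": [0, 0, -11], "fingers": 1}, {"slide": [-104, -117, 0], "angular": [0, 0, -15], "fingers": 1}, {"slide": [-130, -146, 0], "angular": [0, 0, -19], "fingers": 1}, {"slide": [-156, -175, 0], "angular": [0, 0, -23], "fingers": 1}, {"slide": [-182, -205, 0], "angular": [0, 0, -27], "fingers": 1}, {"slide": [-208, -234, 0], "angular": [0, 0, -31], "fingers": 1}, {"slide": [-234, -263, 0], "angular": [0, 0, -34], "fingers": 1}, {"slide": [-260, -293, 0], "angular": [0, 0, -36], "fingers": 1}]}}

```text
clock: 2.13
tcp_pos: [0.3442, 0.1684, 0.2186]
orientation: [0.001, -0.132, 0.991, 0.0]
wrist_force: [0.4, 0.6, 0.6]
finger_gap: 0.0003
grip_force: 0.0
```

Call:
{"method": "jog_arm", "body": {"moves": [{"slide": [-3, -39, 0]}, {"slide": [-7, -78, 0]}, {"slide": [-11, -117, 0]}, {"slide": [-15, -156, 0]}, {"slide": [-19, -195, 0]}, {"slide": [-23, -234, 0]}, {"slide": [-27, -273, 0]}, {"slide": [-30, -310, 0]}, {"slide": [-32, -335, 0]}, {"slide": [-32, -340, 0]}]}}

```text
schema error: expected keys fingers, slide, angular
```

```bash
cat > m.py <<'E'
from h import *
import sys
np.set_printoptions(precision=4,suppress=True)
Z=dict(stage=0,mark=.034,rails=.042,lens=.034,glass=.06)
c=snap("wrist"); save(c,sys.argv[1]); s=c["st"]
print(s["clock"],s["tcp_pos"],s["orientation"],s["wrist_force"])
for t in Z:
    for q in tip_of(t,c)[:2]: print(t,q["p"],np.array(q["point"]),at(c,q["point"],Z[t]))
E
python3 m.py w1.png
```

```text
2.1333 [0.3442 0.1684 0.2186] [ 0.0007 -0.1319  0.9913  0.0001] [0.3626 0.6115 0.5549]
```

View pics/w1.png

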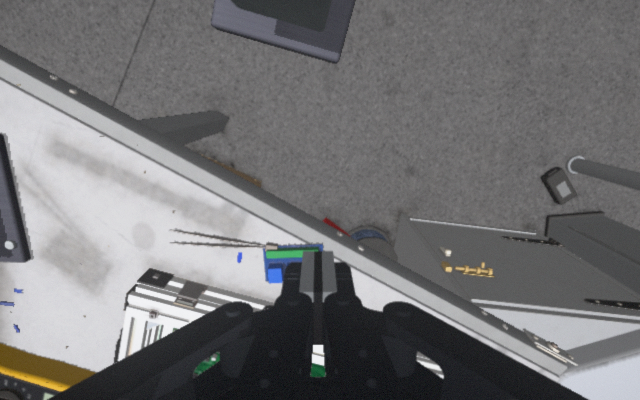

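Call:
{"method": "jog_arm", "body": {"moves": [{"slide": [-3, -39, 0], "angular": [0, 0, 0], "fingers": 1}, {"slide": [-7, -78, 0], "angular": [0, 0, 0], "fingers": 1}, {"slide": [-11, -117, 0], "angular": [0, 0, 0], "fingers": 1}, {"slide": [-15, -156, 0], "angular": [0, 0, 0], "fingers": 1}, {"slide": [-19, -195, 0], "angular": [0, 0, 0], "fingers": 1}, {"slide": [-23, -234, 0], "angular": [0, 0, 0], "fingers": 1}, {"slide": [-27, -273, 0], "angular": [0, 0, 0], "fingers": 1}, {"slide": [-30, -310, 0], "angular": [0, 0, 0], "fingers": 1}, {"slide": [-32, -335, 0], "angular": [0, 0, 0], "fingers": 1}, {"slide": [-32, -340, 0], "angular": [0, 0, 0], "fingers": 1}]}}

```text
clock: 3.27
tcp_pos: [0.4651, -0.152, 0.2176]
orientation: [0.0, -0.13, 0.991, -0.001]
wrist_force: [0.8, 0.3, -0.3]
finger_gap: 0.0002
grip_force: 0.0
```

```bash
python3 m.py w2.png
```

```text
3.2667 [ 0.4651 -0.152   0.2176] [ 0.0003 -0.1305  0.9915 -0.0005] [ 0.7807  0.278  -0.343 ]
lens 0.94 [212.6 177.2] [ 0.4925 -0.2527  0.034 ]
glass 0.92 [202.9 179.5] [ 0.4892 -0.2548  0.06  ]
```

View pics/w2.png

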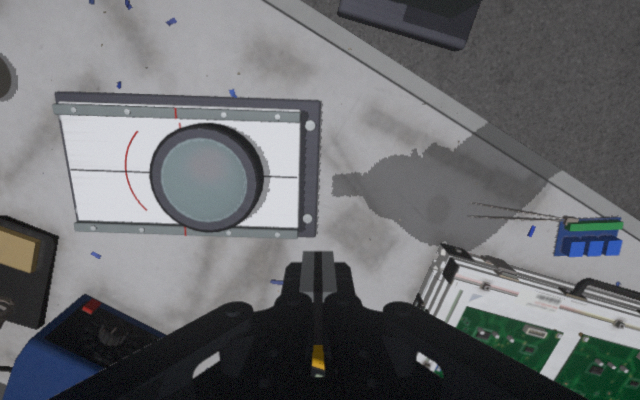

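```bash
cat > r.py <<'E'
from h import *
import sys
from scipy.spatial.transform import Rotation as R
np.set_printoptions(precision=4,suppress=True)
def proj(c,P):
    f=200/np.tan(np.radians(c["fovy"])/2)
    K=np.array([[f,0,c["cx"]],[0,f,c["cy"]],[0,0,1]])
    if "world_from_camera" in c: T=np.array(c["world_from_camera"])
    else:
        s=c["st"]; w,x,y,z=s["orientation"]
        W=np.eye(4);W[:3,:3]=R.from_quat([x,y,z,w]).as_matrix();W[:3,3]=s["tcp_pos"]
        T=W@np.array(c["tool_from_camera"])
    Ti=np.linalg.inv(T)
    return cv2.projectPoints(P.reshape(-1,1,3),cv2.Rodrigues(Ti[:3,:3])[0],Ti[:3,3],K,np.array(c["D"],float))[0][:,0].astype(np.float32)
def rect(c,o,yaw,z,hx=80,hy=150,m=2):
    # image rows: stage x from +hx (top) down to -hx ; cols: stage y from +hy (left) to -hy ; m px per mm
    xs=(hx-np.arange(2*hx*m)/m)/1e3; ys=(hy-np.arange(2*hy*m)/m)/1e3
    X,Y=np.meshgrid(xs,ys,indexing="ij")
    P=np.stack([o[0]+X*np.cos(yaw)-Y*np.sin(yaw),o[1]+X*np.sin(yaw)+Y*np.cos(yaw),np.full_like(X,z)],-1)
    q=proj(c,P.reshape(-1,3)).reshape(*X.shape,2)
    return cv2.remap(c["color"],q[...,0],q[...,1],cv2.INTER_CUBIC)
E
cat > t.py <<'E'
from r import *
c=snap("wrist")
o=(.5,-.285);yaw=.27
a=rect(c,o,yaw,.042); b=rect(c,o,yaw,.060)
i=a.astype(int); red=(i[...,0]>i[...,1]+50)&(i[...,0]>i[...,2]+50)
n,l,st,ce=cv2.connectedComponentsWithStats(red.astype(np.uint8))
for k in range(1,n):
    if st[k,4]>8: print("red",st[k],"stage mm x,y",80-ce[k][1]/2,150-ce[k][0]/2)
g=cv2.GaussianBlur(cv2.cvtColor(b,cv2.COLOR_RGB2GRAY),(5,5),1)
for r,lab in((104,"rim"),(82,"glass")):
    h=cv2.HoughCircles(g,cv2.HOUGH_GRADIENT,1.5,40,param1=80,param2=20,minRadius=r-6,maxRadius=r+6)
    if h is not None: 
        for u in h[0][:2]: print(lab,u[2]/2,80-u[1]/2,150-u[0]/2)
cv2.imwrite("pics/r1.png",np.vstack([a,b])[:,:,::-1][::1,::1])
E
python3 t.py; python3 -c "
import cv2;a=cv2.imread('pics/r1.png');print(a.shape);cv2.imwrite('pics/r1s.png',cv2.resize(a,None,fx=.9,fy=.9))"
```

```text
red [296  40   4  18  53] stage mm x,y 55.75471698113208 1.4811320754716917
red [364  96  37 156 469] stage mm x,y -8.143923240938165 -44.30810234541579
red [280 258   3   9  16] stage mm x,y -51.0 9.3125
red [285 275   4  19  59] stage mm x,y -62.076271186440664 6.559322033898297
rim 49.6 -0.625 31.125
rim 50.425 -10.375 10.875
glass 39.5 -1.375 33.375
glass 43.55 -13.375 4.875
(640, 600, 3)
```

View pics/r1s.png

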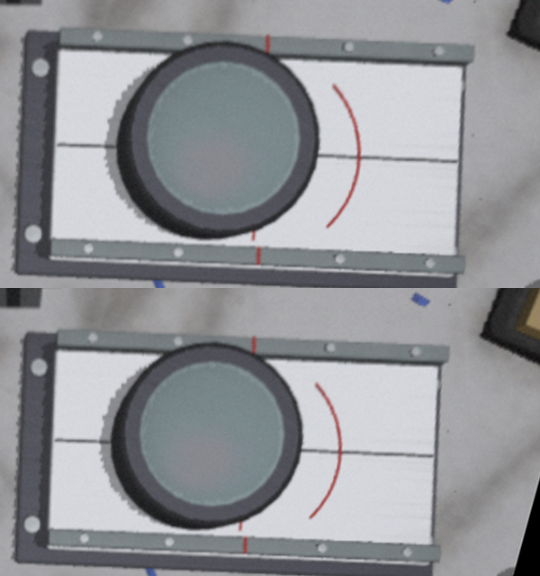

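Call:
{"method": "jog_arm", "body": {"moves": [{"slide": [0, -8, 10], "angular": [0, 0, 1], "fingers": 1}, {"slide": [0, -16, 35], "angular": [0, 0, 2], "fingers": 1}, {"slide": [0, -24, 65], "angular": [0, 0, 2], "fingers": 1}, {"slide": [0, -26, 95], "angular": [0, 0, 2], "fingers": 1}, {"slide": [0, -26, 120], "angular": [0, 0, 2], "fingers": 1}, {"slide": [0, -26, 140], "angular": [0, 0, 2], "fingers": 1}, {"slide": [0, -26, 152], "angular": [0, 0, 2], "fingers": 1}, {"slide": [0, -26, 158], "angular": [0, 0, 2], "fingers": 1}, {"slide": [0, -26, 158], "angular": [0, 0, 2], "fingers": 1}]}}

```text
clock: 4.37
tcp_pos: [0.4682, -0.1745, 0.0585]
orientation: [-0.001, -0.113, 0.994, 0.001]
wrist_force: [0.2, -0.8, 0.6]
finger_gap: -0.0003
grip_force: 0.0
```

```bash
python3 m.py w3.png
```

```text
4.3667 [ 0.4682 -0.1745  0.0585] [-0.0012 -0.113   0.9936  0.0009] [ 0.1829 -0.7651  0.6197]
lens 0.81 [170.  248.6] [ 0.4921 -0.2538  0.034 ]
glass 0.91 [149.1 265.7] [ 0.4895 -0.2539  0.06  ]
```

View pics/w3.png

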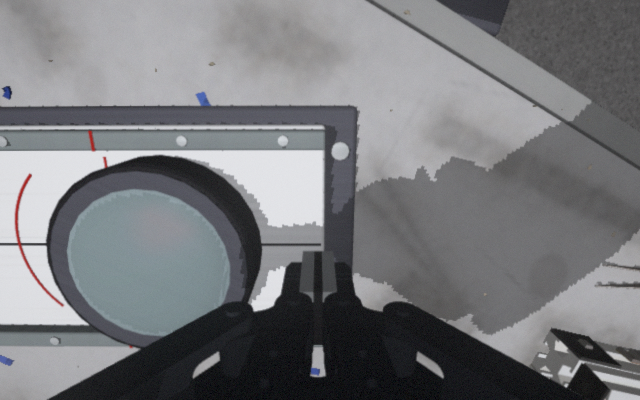

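Call:
{"method": "jog_arm", "body": {"moves": [{"slide": [-2.5, -4, 0], "angular": [0, 0, 0], "fingers": 1}, {"slide": [-2.5, -8, 0], "angular": [0, 0, 0], "fingers": 1}, {"slide": [-2.5, -11, 0], "angular": [0, 0, 0], "fingers": 1}, {"slide": [-2.5, -13, 0], "angular": [0, 0, 0], "fingers": 1}, {"slide": [-2.5, -15, 0], "angular": [0, 0, 0], "fingers": 1}, {"slide": [-2.5, -17, 0], "angular": [0, 0, 0], "fingers": 1}, {"slide": [-2.5, -19, 0], "angular": [0, 0, 0], "fingers": 1}, {"slide": [-2.5, -21, 0], "angular": [0, 0, 0], "fingers": 1}, {"slide": [-2.5, -23, 0], "angular": [0, 0, 0], "fingers": 1}, {"slide": [-2.5, -25, 0], "angular": [0, 0, 0], "fingers": 1}]}}

```text
clock: 5.5
tcp_pos: [0.4775, -0.1992, 0.0601]
orientation: [0.0, -0.113, 0.994, 0.0]
wrist_force: [-0.2, -1.1, -0.5]
finger_gap: 0.0003
grip_force: 0.0
```

Call:
{"method": "jog_arm", "body": {"moves": [{"slide": [0, -2, 0], "angular": [0, 0, 0], "fingers": 1}, {"slide": [0, -4, 0], "angular": [0, 0, 0], "fingers": 1}, {"slide": [0, -6, 0], "angular": [0, 0, 0], "fingers": 1}, {"slide": [0, -8, 0], "angular": [0, 0, 0], "fingers": 1}, {"slide": [0, -10, 0], "angular": [0, 0, 0], "fingers": 1}, {"slide": [0, -12, 0], "angular": [0, 0, 0], "fingers": 1}, {"slide": [0, -14, 0], "angular": [0, 0, 0], "fingers": 1}, {"slide": [0, -16, 0], "angular": [0, 0, 0], "fingers": 1}, {"slide": [0, -18, 0], "angular": [0, 0, 0], "fingers": 1}, {"slide": [0, -20, 0], "angular": [0, 0, 0], "fingers": 1}]}}

```text
clock: 6.33
tcp_pos: [0.482, -0.2187, 0.0602]
orientation: [0.0, -0.113, 0.994, 0.0]
wrist_force: [-0.4, 0.3, 0.6]
finger_gap: -0.0001
grip_force: 0.0
```

```bash
cat > m2.py <<'E'
from r import *
# measure in stage frame (mark origin guess), platform index lines + lens
o=(.4959,-.282);yaw=.227
c=snap("wrist"); save(c,sys.argv[1]); s=c["st"]
d=np.array(s["tcp_pos"][:2])-o; C,S=np.cos(yaw),np.sin(yaw)
st=lambda d:np.array([C*d[0]+S*d[1],-S*d[0]+C*d[1]])*1e3
print("t",s["clock"],"tcp",st(d),s["tcp_pos"][2],"F",st(np.array(s["wrist_force"])[:2])/1e3)
a=rect(c,o,yaw,.042).astype(int)
red=(a[...,0]>a[...,1]+50)&(a[...,0]>a[...,2]+50)
n,l,q,ce=cv2.connectedComponentsWithStats(red.astype(np.uint8))
for k in range(1,n):
    x=80-ce[k][1]/2
    if q[k,4]>12 and abs(x)>48: print("index",q[k,4],x,150-ce[k][0]/2)
for t,z in(("lens",.034),("glass",.060)):
    for p in tip_of(t,c)[:1]: print(t,p["p"],st(at(c,p["point"],z)[:2]-o))
# glass edge: ellipse of rim top outline by colour: glass is teal (G,B > R)
b=rect(c,o,yaw,.060); i=b.astype(int); m=((i[...,2]-i[...,0]>12)&(i.sum(-1)>200)).astype(np.uint8)
m=cv2.morphologyEx(m,cv2.MORPH_OPEN,np.ones((7,7)))
n,l,q,ce=cv2.connectedComponentsWithStats(m)
k=1+np.argmax(q[1:,4]); h=cv2.convexHull(np.argwhere(l==k)[:,::-1].astype(np.int32))
e=cv2.fitEllipse(h); print("glassfit x,y",80-e[0][1]/2,150-e[0][0]/2,"axes",np.array(e[1])/2)
cv2.imwrite("pics/rr_"+sys.argv[1],b[:,:,::-1]); cv2.imwrite("pics/mm_"+sys.argv[1],(l==k).astype(np.uint8)*255)
E
python3 m2.py w4.png
```

```text
t 6.3333 tcp [ 0.6908 64.7808] 0.060174502717011295 F [-0.3325  0.3834]
index 61 -59.18852459016392 -0.016393442622955945
lens 0.74 [ 1.7309 27.8816]
glass 0.73 [ 1.6028 29.1996]
glassfit x,y -2.7703170776367188 26.155662536621094 axes [70.1326 81.6571]
```

View pics/w4.png

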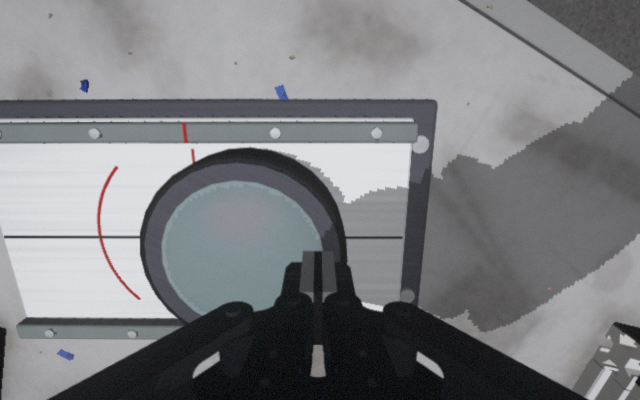

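```bash
python3 - <<'E'
from r import *
o=[]
for n,(x,y) in(("side",(230,90)),("scene",(205,100))):
    c=snap(n); o.append(cv2.resize(c["color"][y:y+130,x:x+160],None,fx=4.6,fy=4.6,interpolation=cv2.INTER_CUBIC)[:, :]) 
    print(n, proj(c,np.array([[.482,-.2187,.049],[.482,-.2187,.060]])), (x,y))
    for t,z in(("lens",.034),("glass",.060)):
        for p in tip_of(t,c)[:1]: print(t,p["p"],p["point"],at(c,p["point"],z))
im=np.hstack([cv2.resize(i,(400,325)) for i in o]); cv2.imwrite("pics/chk.png",im[:,:,::-1])
print(get_state())
E
```

```text
side [[289.4023 174.4479]
 [289.2581 169.5832]] (230, 90)
lens 0.8 [302.4, 187.5] [ 0.4943 -0.2566  0.034 ]
glass 0.74 [302.6, 175.9] [ 0.4949 -0.2571  0.06  ]
scene [[265.7391 192.6541]
 [265.4683 188.4382]] (205, 100)
lens 0.75 [278.9, 202.2] [ 0.4872 -0.2567  0.034 ]
glass 0.93 [275.3, 192.8] [ 0.4801 -0.2537  0.06  ]
{'clock': 6.7833, 'joint_pos': array([-0.5774,  0.3283, -0.3399,  0.9027,  0.0001, -0.8041]), 'qvel': array([ 0.0007,  0.001 ,  0.0019, -0.0012, -0.0008, -0.0001]), 'tau': array([ -0.0179, -44.9477,  25.9578,   0.0016,  -0.0005,   0.0001]), 'tcp_pos': array([ 0.4819, -0.2184,  0.0602]), 'orientation': array([-0.    , -0.1131,  0.9936,  0.0001]), 'wrist_force': array([ 0.3943, -1.2595, -0.2   ]), 'ft_torque': array([ 0.0184,  0.0467, -0.0336]), 'grip_force': 0.0, 'finger_gap': 6.468165890580761e-05}
```

View pics/chk.png

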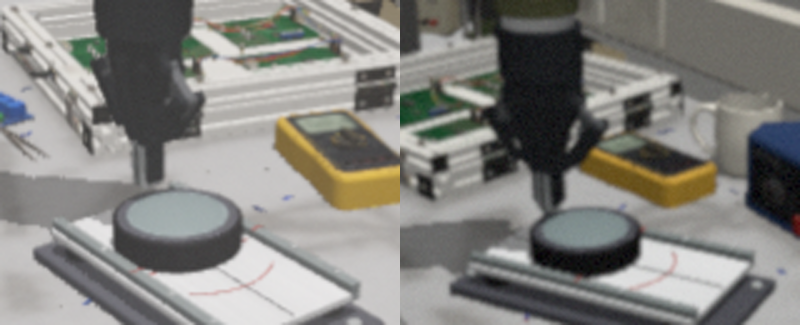

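Call:
{"method": "jog_arm", "body": {"moves": [{"slide": [0, 0, -8], "angular": [0, 0, 0], "fingers": 1}, {"slide": [0, 0, -25], "angular": [0, 0, 0], "fingers": 1}, {"slide": [0, 10, -35], "angular": [0, 0, 0], "fingers": 1}, {"slide": [0, 30, -35], "angular": [0, 0, 0], "fingers": 1}, {"slide": [0, 50, -35], "angular": [0, 0, 0], "fingers": 1}, {"slide": [0, 60, -25], "angular": [0, 0, 0], "fingers": 1}, {"slide": [0, 65, -8], "angular": [0, 0, 0], "fingers": 1}, {"slide": [0, 65, 0], "angular": [0, 0, 0], "fingers": 1}, {"slide": [0, 65, 0], "angular": [0, 0, 0], "fingers": 1}]}}

```text
clock: 7.53
tcp_pos: [0.466, -0.1539, 0.0591]
orientation: [-0.001, -0.114, 0.994, 0.001]
wrist_force: [-1.1, -0.7, -0.4]
finger_gap: -0.0001
grip_force: 0.0
```

```bash
python3 - <<'E'
from r import *
ims=[]
s=get_state(); t=np.array(s["tcp_pos"]); print(t,s["wrist_force"],s["clock"])
pts=[t+[0,0,d] for d in(-.011,0,.012)]
def crop(c,x,y,w,h,f,P):
    im=cv2.resize(c["color"][y:y+h,x:x+w],None,fx=f,fy=f,interpolation=cv2.INTER_CUBIC)
    for q,col in zip(P,[(255,0,0),(0,255,0),(255,255,0)]):
        X,Y=((q-[x,y])*f).astype(int); cv2.line(im,(X+25,Y),(X+55,Y),col,1)
    return im
for n in("side","scene"):
    c=snap(n); P=proj(c,np.array(pts)); print(n,P[0])
    x,y=(P[0]-[35,35]).astype(int); ims.append(crop(c,x,y,80,60,4.9,P))
w=snap("wrist"); save(w,"w5.png"); P=proj(w,np.array(pts)); print("wrist",P,w["cx"],w["cy"])
ims.append(crop(w,240,200,160,120,2.45,P))
b=cv2.imread("pics/w4.png")[:,:,::-1]; ims.append(crop({"color":b},240,200,160,120,2.45,P))
ims=[cv2.resize(i,(392,294)) for i in ims]
cv2.imwrite("pics/chk2.png",np.vstack([np.hstack(ims[:2]),np.hstack(ims[2:])])[:,:,::-1])
E
python3 m2.py w6.png
```

```text
[ 0.466  -0.1539  0.0591] [-1.1138 -0.7251 -0.4009] 7.5333
side [271.1557 164.3211]
scene [242.677  187.7978]
wrist [[318.7831 246.756 ]
 [318.8676 255.9085]
 [318.9723 267.2585]] 317.6332468677054 203.86767926021696
t 7.6833 tcp [  1.1554 129.4258] 0.0608520196789542 F [-0.3798 -0.3301]
index 22 -48.93181818181819 5.931818181818187
index 69 -59.05797101449275 0.13768115942028203
lens 0.86 [ 0.4038 29.0282]
glass 0.87 [-0.0983 28.033 ]
glassfit x,y 1.0310821533203125 28.535263061523438 axes [80.2573 80.6685]
```

View pics/chk2.png

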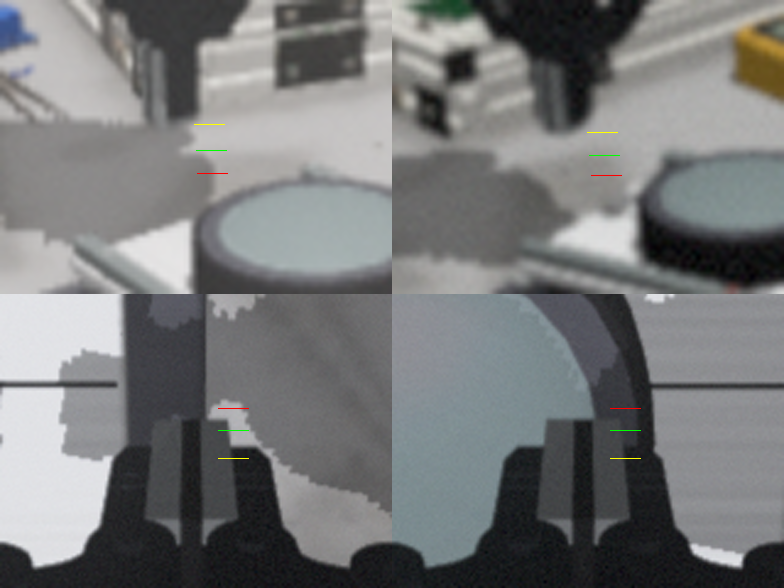

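Call:
{"method": "jog_arm", "body": {"moves": [{"slide": [0, 5, 0], "angular": [0, 0, 0], "fingers": 1}, {"slide": [0, 5, 8], "angular": [0, 0, 0], "fingers": 1}, {"slide": [0, 5, 16], "angular": [0, 0, 0], "fingers": 1}, {"slide": [0, 5, 22], "angular": [0, 0, 0], "fingers": 1}, {"slide": [0, 5, 23], "angular": [0, 0, 0], "fingers": 1}, {"slide": [0, 0, 23], "angular": [0, 0, 0], "fingers": 1}, {"slide": [0, -7, 23], "angular": [0, 0, 0], "fingers": 1}, {"slide": [0, -14, 23], "angular": [0, 0, 0], "fingers": 1}, {"slide": [0, -20, 23], "angular": [0, 0, 0], "fingers": 1}, {"slide": [0, -22, 23], "angular": [0, 0, 0], "fingers": 1}]}}

```text
clock: 8.67
tcp_pos: [0.4732, -0.1783, 0.0376]
orientation: [0.001, -0.112, 0.994, -0.001]
wrist_force: [0.3, 0.0, 0.2]
finger_gap: -0.0001
grip_force: 0.0
```

```bash
python3 m2.py w7.png; python3 - <<'E'
from r import *
ims=[]
t=np.array(get_state()["tcp_pos"])
for n in("side","scene"):
    c=snap(n); P=proj(c,np.array([t+[0,0,d] for d in(-.011,0,.012)]))
    x,y=(P[0]-[35,40]).astype(int); im=cv2.resize(c["color"][y:y+60,x:x+80],None,fx=4.9,fy=4.9,interpolation=cv2.INTER_CUBIC)
    for q,col in zip(P,[(255,0,0),(0,255,0),(255,255,0)]):
        X,Y=((q-[x,y])*4.9).astype(int); cv2.line(im,(X+25,Y),(X+55,Y),col,1)
    ims.append(im)
cv2.imwrite("pics/chk3.png",np.hstack(ims)[:,:,::-1])
E
```

```text
t 8.6667 tcp [  1.2449 106.1315] 0.037592620432934126 F [ 0.3104 -0.048 ]
index 28 -48.75 5.464285714285722
index 63 -59.0 0.0
lens 0.7 [ 1.4704 27.9672]
glass 0.81 [ 0.7116 28.3944]
glassfit x,y 0.202392578125 27.915481567382812 axes [78.2399 80.7156]
```

View pics/chk3.png

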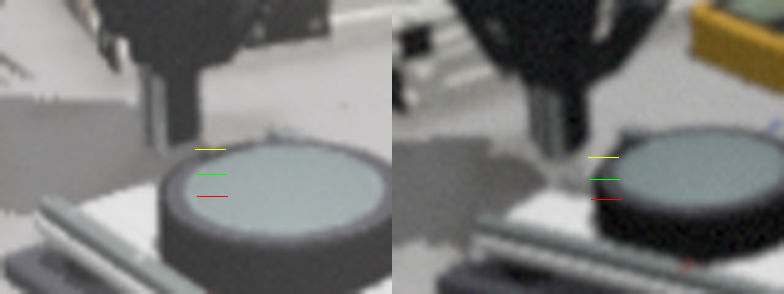

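Call:
{"method": "jog_arm", "body": {"moves": [{"slide": [0, -4, 0], "angular": [0, 0, 0], "fingers": 1}, {"slide": [0, -8, 0], "angular": [0, 0, 0], "fingers": 1}, {"slide": [0, -11, 0], "angular": [0, 0, 0], "fingers": 1}, {"slide": [0, -13, 0], "angular": [0, 0, 0], "fingers": 1}, {"slide": [0, -15, 0], "angular": [0, 0, 0], "fingers": 1}, {"slide": [0, -17, 0], "angular": [0, 0, 0], "fingers": 1}, {"slide": [0, -19, 0], "angular": [0, 0, 0], "fingers": 1}, {"slide": [0, -21, 0], "angular": [0, 0, 0], "fingers": 1}, {"slide": [0, -23, 0], "angular": [0, 0, 0], "fingers": 1}, {"slide": [0, -25, 0], "angular": [0, 0, 0], "fingers": 1}]}}

```text
clock: 9.75
tcp_pos: [0.4778, -0.2008, 0.0371]
orientation: [-0.0, -0.113, 0.994, 0.0]
wrist_force: [0.1, 0.7, -0.1]
finger_gap: 0.0001
grip_force: 1.0
```

```bash
python3 m2.py w8.png
```

```text
t 9.75 tcp [ 0.6693 83.2336] 0.037070818728736465 F [0.2326 0.6592]
index 30 -48.44999999999999 -3.583333333333343
index 79 -58.98734177215189 -8.259493670886087
lens 0.98 [ 3.4066 21.2976]
glass 0.91 [-0.0795 20.3743]
glassfit x,y 0.4258880615234375 20.002182006835938 axes [79.2286 80.6349]
```

Call:
{"method": "jog_arm", "body": {"moves": [{"slide": [0, -2, 0], "angular": [0, 0, 0], "fingers": 1}, {"slide": [0, -4, 0], "angular": [0, 0, 0], "fingers": 1}, {"slide": [0, -6, 0], "angular": [0, 0, 0], "fingers": 1}, {"slide": [0, -8, 0], "angular": [0, 0, 0], "fingers": 1}, {"slide": [0, -10, 0], "angular": [0, 0, 0], "fingers": 1}, {"slide": [0, -12, 0], "angular": [0, 0, 0], "fingers": 1}, {"slide": [0, -14, 0], "angular": [0, 0, 0], "fingers": 1}, {"slide": [0, -16, 0], "angular": [0, 0, 0], "fingers": 1}, {"slide": [0, -18, 0], "angular": [0, 0, 0], "fingers": 1}, {"slide": [0, -20, 0], "angular": [0, 0, 0], "fingers": 1}]}}

```text
clock: 10.73
tcp_pos: [0.4823, -0.2206, 0.0371]
orientation: [-0.0, -0.113, 0.994, 0.0]
wrist_force: [-0.0, 3.1, -0.1]
finger_gap: -0.0001
grip_force: 1.6
```

```bash
python3 m2.py w9.png
```

```text
t 10.7333 tcp [ 0.5663 62.8421] 0.03705543819422901 F [0.6808 3.0076]
index 62 -59.25 -18.032258064516128
lens 0.96 [-0.5269  1.001 ]
glass 0.96 [ 0.3094 -0.9875]
glassfit x,y -0.32579803466796875 -0.2677459716796875 axes [78.7759 80.6966]
```

Call:
{"method": "jog_arm", "body": {"moves": [{"slide": [0, -2.5, 0], "angular": [0, 0, 0], "fingers": 1}, {"slide": [0, -5, 0], "angular": [0, 0, 0], "fingers": 1}, {"slide": [0, -7.5, 0], "angular": [0, 0, 0], "fingers": 1}, {"slide": [0, -10, 0], "angular": [0, 0, 0], "fingers": 1}, {"slide": [0, -12.5, 0], "angular": [0, 0, 0], "fingers": 1}, {"slide": [0, -15, 0], "angular": [0, 0, 0], "fingers": 1}, {"slide": [0, -17.5, 0], "angular": [0, 0, 0], "fingers": 1}, {"slide": [0, -20, 0], "angular": [0, 0, 0], "fingers": 1}, {"slide": [0, -22.5, 0], "angular": [0, 0, 0], "fingers": 1}, {"slide": [0, -25, 0], "angular": [0, 0, 0], "fingers": 1}]}}

```text
clock: 11.72
tcp_pos: [0.4881, -0.2451, 0.0372]
orientation: [0.0, -0.113, 0.994, 0.0]
wrist_force: [-0.5, 3.5, 0.0]
finger_gap: -0.0002
grip_force: 1.4
```

```bash
python3 m2.py w10.png
```

```text
t 11.7167 tcp [ 0.6702 37.7427] 0.03715019851580767 F [0.2549 3.4998]
index 79 -59.189873417721515 -16.259493670886087
lens 0.76 [  0.1782 -24.5008]
glass 0.77 [ -2.1038 -24.7638]
glassfit x,y -1.2708969116210938 -25.152114868164062 axes [79.8195 80.4241]
```

Call:
{"method": "jog_arm", "body": {"moves": [{"slide": [0, -1.2, 0], "angular": [0, 0, 0], "fingers": 1}, {"slide": [0, 0.5, 0], "angular": [0, 0, 0], "fingers": 1}, {"slide": [0, 2.2, 0], "angular": [0, 0, 0], "fingers": 1}, {"slide": [0, 4, 0], "angular": [0, 0, 0], "fingers": 1}, {"slide": [0, 6, 0], "angular": [0, 0, 0], "fingers": 1}, {"slide": [0, 8, 0], "angular": [0, 0, 0], "fingers": 1}, {"slide": [0, 10, 0], "angular": [0, 0, 0], "fingers": 1}, {"slide": [0, 12, 0], "angular": [0, 0, 0], "fingers": 1}, {"slide": [0, 14, 0], "angular": [0, 0, 0], "fingers": 1}, {"slide": [0, 16, 0], "angular": [0, 0, 0], "fingers": 1}]}}

```text
clock: 12.7
tcp_pos: [0.4847, -0.2295, 0.0374]
orientation: [0.0, -0.113, 0.994, -0.0]
wrist_force: [0.4, 0.7, 0.4]
finger_gap: 0.0002
grip_force: 0.0
```

Call:
{"method": "jog_arm", "body": {"moves": [{"slide": [0, 2, 0], "angular": [0, 0, 0], "fingers": 1}, {"slide": [0, 4, 0], "angular": [0, 0, 0], "fingers": 1}, {"slide": [0, 7, 0], "angular": [0, 0, 0], "fingers": 1}, {"slide": [0, 12, 0], "angular": [0, 0, 0], "fingers": 1}, {"slide": [0, 18, 0], "angular": [0, 0, 0], "fingers": 1}, {"slide": [0, 18, -15], "angular": [0, 0, 0], "fingers": 1}, {"slide": [0, 10, -45], "angular": [0, 0, 0], "fingers": 1}, {"slide": [0, -5, -80], "angular": [0, 0, 0], "fingers": 1}, {"slide": [20, -15, -100], "angular": [0, 0, 0], "fingers": 1}, {"slide": [20, -15, -100], "angular": [0, 0, 0], "fingers": 1}]}}

```text
clock: 13.53
tcp_pos: [0.4695, -0.2514, 0.1421]
orientation: [0.002, -0.112, 0.994, -0.003]
wrist_force: [0.5, -1.1, -0.4]
finger_gap: -0.0003
grip_force: 0.0
```

```bash
python3 m2.py w11.png
```

```text
t 13.5333 tcp [-18.8412  35.7245] 0.1420848508254307 F [ 0.1895 -1.1882]
index 25 61.5 -0.03999999999999204
index 70 -59.38571428571427 -0.18571428571428328
lens 0.56 [ 0.0887 -8.5217]
glass 0.95 [ -0.1417 -10.6038]
glassfit x,y -0.8992385864257812 -9.625045776367188 axes [80.1653 80.5804]
```

Call:
{"method": "jog_arm", "body": {"moves": [{"slide": [-2, -15, 0], "angular": [0, 0, 0], "fingers": 1}, {"slide": [-6, -45, 0], "angular": [0, 0, 0], "fingers": 1}, {"slide": [-12, -80, 0], "angular": [0, 0, 0], "fingers": 1}, {"slide": [-17, -110, 0], "angular": [0, 0, 0], "fingers": 1}, {"slide": [-19, -129, 0], "angular": [0, 0, 0], "fingers": 1}, {"slide": [-19, -134, 15], "angular": [0, 0, 0], "fingers": 1}, {"slide": [-19, -134, 45], "angular": [0, 0, 0], "fingers": 1}, {"slide": [-19, -134, 75], "angular": [0, 0, 0], "fingers": 1}, {"slide": [-19, -134, 98], "angular": [0, 0, 0], "fingers": 1}, {"slide": [-19, -134, 105], "angular": [0, 0, 0], "fingers": 1}]}}

```text
clock: 14.52
tcp_pos: [0.5139, -0.3706, 0.0256]
orientation: [-0.003, -0.113, 0.994, 0.004]
wrist_force: [-0.7, 0.2, 0.2]
finger_gap: -0.0001
grip_force: 0.0
```

```bash
python3 m2.py w12.png
```

```text
t 14.5167 tcp [ -2.4414 -90.3914] 0.02559287369794596 F [-0.5856  0.3708]
index 61 -59.18032786885246 -0.516393442622956
lens 0.79 [ 0.1142 -8.4793]
glass 0.56 [ -1.4676 -11.5397]
glassfit x,y -3.3409500122070312 -8.549102783203125 axes [74.1808 81.6096]
```

Call:
{"method": "jog_arm", "body": {"moves": [{"slide": [-2, 0, 0], "angular": [0, 0, 0], "fingers": 1}, {"slide": [-2, 0, 0], "angular": [0, 0, 0], "fingers": 1}, {"slide": [-2, 0, 0], "angular": [0, 0, 0], "fingers": 1}]}}

```text
clock: 14.92
tcp_pos: [0.5201, -0.375, 0.034]
orientation: [0.001, -0.113, 0.994, -0.001]
wrist_force: [0.9, 0.5, 0.7]
finger_gap: -0.0002
grip_force: 0.0
```

```bash
python3 m2.py w13.png
```

```text
t 14.9167 tcp [  2.6671 -96.0481] 0.03403216990661319 F [0.9451 0.2892]
index 60 -59.25 -0.5
lens 0.95 [ 0.704 -9.799]
glass 0.97 [ -0.6014 -10.7393]
glassfit x,y -1.9373321533203125 -9.19989013671875 axes [77.9707 80.8429]
```

Call:
{"method": "jog_arm", "body": {"moves": [{"slide": [1.5, 3, -1.5], "angular": [0, 0, 0], "fingers": 1}, {"slide": [2.5, 8, -2.5], "angular": [0, 0, 0], "fingers": 1}, {"slide": [2.5, 13, -2.5], "angular": [0, 0, 0], "fingers": 1}, {"slide": [2.5, 17, -2.5], "angular": [0, 0, 0], "fingers": 1}, {"slide": [2.5, 19, -2.5], "angular": [0, 0, 0], "fingers": 1}, {"slide": [2.5, 21, -2.5], "angular": [0, 0, 0], "fingers": 1}, {"slide": [2.5, 23, -2.5], "angular": [0, 0, 0], "fingers": 1}, {"slide": [2.5, 25, -2.5], "angular": [0, 0, 0], "fingers": 1}, {"slide": [2.5, 27, -2.5], "angular": [0, 0, 0], "fingers": 1}, {"slide": [2.5, 29, -2.5], "angular": [0, 0, 0], "fingers": 1}]}}

```text
clock: 15.9
tcp_pos: [0.51, -0.3468, 0.0347]
orientation: [0.0, -0.113, 0.994, -0.0]
wrist_force: [0.2, -2.8, -0.5]
finger_gap: 0.0001
grip_force: 0.9
```

Call:
{"method": "jog_arm", "body": {"moves": [{"slide": [0, 1.5, 0], "angular": [0, 0, 0], "fingers": 1}, {"slide": [0, 3, 0], "angular": [0, 0, 0], "fingers": 1}, {"slide": [0, 4.5, 0], "angular": [0, 0, 0], "fingers": 1}, {"slide": [0, 6, 0], "angular": [0, 0, 0], "fingers": 1}, {"slide": [0, 7.5, 0], "angular": [0, 0, 0], "fingers": 1}, {"slide": [0, 9, 0], "angular": [0, 0, 0], "fingers": 1}, {"slide": [0, 10.5, 0], "angular": [0, 0, 0], "fingers": 1}, {"slide": [0, 12, 0], "angular": [0, 0, 0], "fingers": 1}, {"slide": [0, 13.5, 0], "angular": [0, 0, 0], "fingers": 1}, {"slide": [0, 14, 0], "angular": [0, 0, 0], "fingers": 1}]}}

```text
clock: 16.73
tcp_pos: [0.5068, -0.3326, 0.0347]
orientation: [0.0, -0.113, 0.994, 0.0]
wrist_force: [-0.1, -2.6, 0.0]
finger_gap: 0.0002
grip_force: 1.4
```

```bash
python3 m2.py w14.png
```

```text
t 16.7333 tcp [ -0.7894 -51.7422] 0.0346767058466755 F [-0.6641 -2.486 ]
index 66 -59.22727272727272 15.613636363636374
lens 0.97 [-0.1544 13.8764]
glass 0.7 [-2.3617 13.3849]
glassfit x,y -1.026824951171875 14.065261840820312 axes [79.1657 80.0017]
```

Call:
{"method": "jog_arm", "body": {"moves": [{"slide": [0, 1, 0], "angular": [0, 0, 0], "fingers": 1}, {"slide": [0, 1.8, 0], "angular": [0, 0, 0], "fingers": 1}, {"slide": [0, 1, 0], "angular": [0, 0, 0], "fingers": 1}, {"slide": [0, -1, 0], "angular": [0, 0, 0], "fingers": 1}, {"slide": [0, -3, 0], "angular": [0, 0, 0], "fingers": 1}, {"slide": [0, -5, 0], "angular": [0, 0, 0], "fingers": 1}, {"slide": [0, -7, 0], "angular": [0, 0, 0], "fingers": 1}, {"slide": [0, -9, 0], "angular": [0, 0, 0], "fingers": 1}, {"slide": [0, -11, 0], "angular": [0, 0, 0], "fingers": 1}, {"slide": [0, -13, 0], "angular": [0, 0, 0], "fingers": 1}]}}

```text
clock: 17.72
tcp_pos: [0.5096, -0.3453, 0.0345]
orientation: [-0.0, -0.113, 0.994, 0.0]
wrist_force: [-0.3, -0.3, 0.6]
finger_gap: -0.0002
grip_force: 0.1
```

Call:
{"method": "jog_arm", "body": {"moves": [{"slide": [0, -2, 0], "angular": [0, 0, 0], "fingers": 1}, {"slide": [0, -4, 0], "angular": [0, 0, 0], "fingers": 1}, {"slide": [0, -8, 0], "angular": [0, 0, 0], "fingers": 1}, {"slide": [0, -14, 0], "angular": [0, 0, 0], "fingers": 1}, {"slide": [0, -20, 0], "angular": [0, 0, 0], "fingers": 1}, {"slide": [0, -20, -20], "angular": [0, 0, 0], "fingers": 1}, {"slide": [0, -10, -55], "angular": [0, 0, 0], "fingers": 1}, {"slide": [10, 15, -85], "angular": [0, 0, 0], "fingers": 1}, {"slide": [30, 45, -105], "angular": [0, 0, 0], "fingers": 1}, {"slide": [50, 67, -110], "angular": [0, 0, 0], "fingers": 1}]}}

```text
clock: 18.55
tcp_pos: [0.4471, -0.292, 0.1485]
orientation: [0.002, -0.113, 0.994, -0.002]
wrist_force: [0.2, 0.2, 0.4]
finger_gap: -0.0
grip_force: 0.0
```

Call:
{"method": "jog_arm", "body": {"moves": [{"slide": [0, 0, 0], "angular": [0, 0, 0], "fingers": 1}, {"slide": [0, 0, 0], "angular": [0, 0, 0], "fingers": 1}, {"slide": [0, 0, 0], "angular": [0, 0, 0], "fingers": 1}, {"slide": [0, 0, 0], "angular": [0, 0, 0], "fingers": 1}]}}

```text
clock: 18.88
tcp_pos: [0.4467, -0.2924, 0.1444]
orientation: [0.0, -0.113, 0.994, -0.0]
wrist_force: [0.1, -0.4, 0.2]
finger_gap: 0.0003
grip_force: 0.0
```

```bash
python3 m2.py w15.png
```

```text
t 18.8833 tcp [-50.3085   0.9055] 0.14437495957546642 F [-0.0169 -0.3836]
index 64 -59.5703125 -0.2265625
lens 0.73 [ 2.6526 -2.791 ]
glassfit x,y -0.9048233032226562 -0.9704742431640625 axes [79.06  80.306]
```

Call:
{"method": "jog_arm", "body": {"moves": [{"slide": [10, 0, -10], "angular": [0, 0, 0], "fingers": 1}, {"slide": [25, 0, -25], "angular": [0, 0, 0], "fingers": 1}, {"slide": [35, 0, -35], "angular": [0, 0, 0], "fingers": 1}, {"slide": [35, 0, -35], "angular": [0, 0, 0], "fingers": 1}, {"slide": [35, 0, -35], "angular": [0, 0, 0], "fingers": 1}, {"slide": [35, 0, -35], "angular": [0, 0, 0], "fingers": 1}]}}

```text
clock: 19.53
tcp_pos: [0.4119, -0.2996, 0.1796]
orientation: [0.0, -0.113, 0.994, -0.0]
wrist_force: [0.4, 0.4, 0.4]
finger_gap: -0.0001
grip_force: 0.0
```

```bash
python3 m2.py w16.png; cat > m3.py <<'E'
from r import *
from scipy.optimize import least_squares
o=(.4959,-.282);yaw=.227
c=snap("wrist")
def red(z):
    a=rect(c,o,yaw,z,m=4).astype(int); return (a[...,0]>a[...,1]+45)&(a[...,0]>a[...,2]+45)
n,l,q,ce=cv2.connectedComponentsWithStats(red(.042).astype(np.uint8))
for k in range(1,n):
    if q[k,4]>30: print("red42",q[k,4],80-ce[k][1]/4,150-ce[k][0]/4)
p=np.argwhere(red(.034)); P=np.c_[80-p[:,0]/4,150-p[:,1]/4]
P=P[(abs(P[:,0])<45)&(abs(np.hypot(*P.T)-58)<6)]
print("arc pts L/R",(P[:,1]>0).sum(),(P[:,1]<0).sum())
f=least_squares(lambda v:np.hypot(P[:,0]-v[0],P[:,1]-v[1])-v[2],[0,0,58],loss="soft_l1"); print("arc centre,r",f.x)
# glass edge & rim outer edge along y through the centre, several rows
b=rect(c,o,yaw,.060,m=4)
cv2.imwrite("pics/b.png",b[:,:,::-1])
for x in(-10,0,10,20,30):
    r=cv2.GaussianBlur(b,(3,3),0)[int((80-x)*4)].astype(int).sum(-1)/3
    g=np.gradient(r); y=150-np.arange(len(r))/4
    def pk(lo,hi): m=(y>lo)&(y<hi); i=np.where(m)[0][np.argmax(abs(g[m]))]; return y[i]
    h=np.sqrt(41**2-x*x); L,R_=pk(h-6,h+4),pk(-h-4,-h+6); print("x",x,"glass",L,R_,"mid",(L+R_)/2,"h",(L-R_)/2)
E
python3 m3.py
```

```text
t 19.5333 tcp [-85.7616   1.7739] 0.17962282947889519 F [0.4943 0.2943]
index 62 -58.67741935483872 -0.12096774193548754
glassfit x,y -13.187149047851562 -26.117919921875 axes [23.0339 54.4379]
red42 1475 -16.486271186440675 52.465254237288136
red42 1158 -20.70272020725389 -51.988341968911925
red42 270 -58.74907407407409 -0.03703703703703809
arc pts L/R 1561 1219
arc centre,r [-0.1945 -0.0865 57.9243]
x -10 glass 34.0 -39.75 mid -2.875 h 36.875
x 0 glass 35.75 -41.0 mid -2.625 h 38.375
x 10 glass 39.5 -39.75 mid -0.125 h 39.625
x 20 glass 34.75 -38.0 mid -1.625 h 36.375
x 30 glass 22.25 -29.5 mid -3.625 h 25.875
```

```bash
cat > m4.py <<'E'
from r import *
o=(.4959,-.282);yaw=.227
c=snap("wrist")
for z in(.034,.060):
    b=cv2.GaussianBlur(rect(c,o,yaw,z,m=4),(3,3),0).astype(int).mean(-1); y=150-np.arange(b.shape[1])/4
    for x in(-40,-30,-20,-10,0,10):
        r=b[int((80-x)*4)]; i0=np.argmin(abs(y-0)); 
        def edge(s):  # outermost dark->bright crossing, scanning inward from 57 mm
            for d in np.arange(56.5,25,-.25):
                i=np.argmin(abs(y-s*d))
                if r[i]<100: return s*d
            return np.nan
        L,R_=edge(1),edge(-1); print(z,x,L,R_,"mid",(L+R_)/2,"half",(L-R_)/2)
E
python3 m4.py
```

```text
0.034 -40 32.5 -33.25 mid -0.375 half 32.875
0.034 -30 41.75 -42.25 mid -0.25 half 42.0
0.034 -20 47.25 -47.75 mid -0.25 half 47.5
0.034 -10 50.5 -52.0 mid -0.75 half 51.25
0.034 0 56.25 -56.0 mid 0.125 half 56.125
0.034 10 56.5 -56.5 mid 0.0 half 56.5
0.06 -40 39.5 -39.5 mid 0.0 half 39.5
0.06 -30 44.5 -44.5 mid 0.0 half 44.5
0.06 -20 47.5 -48.25 mid -0.375 half 47.875
0.06 -10 52.75 -51.5 mid 0.625 half 52.125
0.06 0 51.25 -51.5 mid -0.125 half 51.375
0.06 10 48.75 -50.0 mid -0.625 half 49.375
```

```bash
python3 -c "
from workcell import *
print(hand_in())"
```

```text
the job is handed in; nothing more can be done
None
```

The job is handed in: I tapped the lens to about 9.5 mm right of the mark, let go, then tapped it back to rest within about 1 mm of the mark (measured -0.3 to -0.8 mm). The mounts are relaxed and the arm is clear. My first left pass ran too high, carrying the fingertips over the rim and the edge of the glass; the force readings showed no contact.

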